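# Load the smallest stamping die into the die carousel

### The job

Turn the die carousel by its knob until the one small pocket faces the fixed pointer on the carousel's foot. Then put the smallest of the three black stamping dies into that pocket, sitting flat on its floor, and leave the pocket facing the pointer.

Things in the scene. Friction and masses are not known exactly. Their poses are not given: they have to be found in the camera images.
- small_die: the smallest of three black steel block dies that stand apart on the bench: 41 x 43 mm in plan, 38 mm high, about 0.4 kg (the other two are 52 to 61 mm wide and 52 to 56 mm high). Origin at the centre of its underside, x and y along its sides, z up. Grip it across two opposite sides; either pair will do, and either pair may lie along either side of the pocket
- pocket (a point): centre of the floor of the small square pocket on the carousel's round wooden tray (264 mm across, on a fixed dark foot); it turns with the tray, 70 mm from the turning axis. Floor 22 mm above the bench, 56 mm square inside, with a 5 mm thick aluminium frame 6 mm high round it (rim 28 mm above the bench). Its -x axis points straight out from the turning axis, y along the tray's rim, z up. The tray's two other pockets are larger, 76 mm square, and stay empty
- knob (a point): a point on the carousel's vertical turning axis, 50 mm above the bench, at the height to grip the bar knob: a dark upright bar 14 mm thick (along this point's x) and 56 mm long (along its y), from 30 to 66 mm above the bench; pinch it across its 14 mm thickness. It turns with the tray; so do these axes
- carousel (a joint): angle of the tray about the vertical axis, rad, growing anticlockwise seen from above; 0 when the small pocket is straight at the loading point, marked by the fixed brass pointer cone (tip 19 mm above the bench, 138 mm from the axis, all of it under 28 mm high) at the tray's edge. It starts 0.6 to 1.3 rad anticlockwise of there, turns with a light steady friction (about 0.1 N m) and stays where it is left
Not all that is in view belongs to the job. What is shaped like the small_die but green or purple is not meant.

How it is judged:
On the way:
1. the carousel is turned so that the small pocket faces the pointer (within 0.2 rad) while the smallest die is still off the tray (value of joint carousel between -0.2 and 0.2 rad and horizontal distance between small_die and knob above 0.15 m), for 0.2 s.
At the end, for the whole second after the job is handed in: The small pocket faces the pointer within 0.2 rad, and the smallest die rests in it: centre within 13 mm of the pocket's, underside within 4 mm of the pocket's floor, upright within 0.1 rad, at rest (value of joint carousel between -0.2 and 0.2 rad and horizontal distance between small_die and pocket below 0.013 m and z of small_die in the frame of pocket between -0.004 and 0.004 m and angle between small_die's own z axis and vertical below 0.1 rad and linear speed of small_die below 0.02 m/s); the robot touches nothing.
It also fails if it takes over 51 s, if anything falls off the work surface, if the arm or the gripper's body presses on something with over 40 N, if the wrist force passes 120 N, or if a joint passes its speed limit or range.

### The arm

A 7-joint arm with a two-finger parallel gripper is mounted at the origin on a cart in front of the work surface, level with it; the furniture and walls round the work are solid. World frame = base frame: x ahead of the robot, y to its left, z up, the work surface at z = 0. Lengths are in m, angles in rad, forces in N, time in s.
With the tool pointing down it reaches from about 0.4 to 0.9 m from the base axis. Payload 5.6 kg.
Tool frame: the origin (TCP) lies midway between the tips of the shut fingers; the grasp point (between the pads) lies 19 mm behind it; z points along the fingers, y is the line along which they close (so a half turn about z gives the same grasp; the last joint's range is limited). The gripper opens to 92 mm and grips with 3 to 60 N. Pads are 20 mm wide; open, the fingers measure 128 mm over their backs; the gripper's body (75 mm by 189 mm) begins 69 mm behind the grasp point.
Start: joints at [1.19, 0.468, -0.012, 1.603, 0.006, 1.071, -0.056], TCP at [0.215, -0.613, 0.215] pointing down, gripper open.
Joint ranges: [-2.53, 2.53], [-0.31, 2.02], [-1.57, 1.55], [0.28, 2.44], [-1.29, 4.43], [0.15, 1.84], [-2.92, 2.92]. Speed limits (rad/s): [2.57, 2.57, 3.14, 3.14, 3.14, 3.14, 3.14].

### API

Orientations are given as a 3x3 rotation matrix whose columns are the frame's x, y, z axes.
In Python, from station import env, effector, solver, viewer, workorder, search_frame, tip_of gives the robot as it stands. Calls block until the motion is done:
- env.reach(position, orientation): joint-space move of the TCP to a pose.
- env.movel(position, frame=None, rate=0.15): straight line of the TCP; frame=None keeps the orientation; rate is the mean speed in m/s.
- env.goto_joints(angles): joint-space move.
- effector.release() and effector.grasp(squeeze=None): open the fingers fully, or close them until they stop; squeeze is the grip in N (None keeps the last).
- env.pause(seconds).
- solver.inverse_kinematics(position, orientation): joint angles nearest the present ones, or None.
- env.sense(): the state.
- viewer.read_camera(name): name is "scene" or "top" or "wrist"; returns (picture, depth): 480x640x3 uint8, red, green, blue; 480x640 float32, m along the optical axis (not along the pixel's ray), 0 where there is no reading.
- viewer.camera_info(name): a dict with "intrinsics" (3x3 intrinsics, pixels), "dist_coeffs" ([k1, k2, p1, p2, k3] as OpenCV has them; the pictures are not rectified), "eye" and "rotation" of the camera in the world; the wrist camera has in their place "T_tool_cam" (4x4, takes a point from camera to tool coordinates, whose origin is the TCP and whose axes are the flange's). Camera axes: x right, y up, looking along -z (the intrinsics and any distortion apply to the point x, -y, -z); pixel columns grow to the right and rows downward; lengths in m; the calibration is good to about 2 mm. A picture is of the moment at which its call begins: read the wrist's pose just before it. camera_info takes no time and is no camera call.
A pose or a line that the arm cannot do raises env.PlanningError and nothing moves.
- workorder.finish_job(): hands the job in; it is judged then, once.
Trained networks look in the newest picture that a camera, given by its name, has taken for a name from the list of things; names that differ only in an ending like _2 or _b are one class to them, and where a whole thing is asked for, a point or a joint stands for the part that bears it (a point fixed in the world has none). Each returns a list of dicts, best first, with "score" (0 to 1); they miss things now and then, are a little off and sometimes report something else, mostly with a low value. They report only what shows in the picture. A call takes as long as a camera call. They do not tell look-alikes from the thing itself.
- search_frame(camera, name): "at" ([x, y, z] in m, in world coordinates, good to about 4 mm: the middle of the surface that is visible of it).
- tip_of(camera, name): "at" ([x, y, z] in m, in world coordinates, good to about 4 mm: a listed point, or the origin of a listed thing).
The state is a dict: "t": time; "joint_positions": joint angles; "joint_velocities": joint speeds; "tau": joint torques, N m; "ee_pos": TCP position; "tcp_rot": TCP orientation; "wrist_force": force on the tool from outside, world axes, zero at the start; "moment": the same for the moment, N m; "gripper_width": finger opening in m; "grasp_force": force on a finger pad.
Only numpy, scipy, OpenCV 4.12 (cv2) and the standard library are available. Lean on these libraries where they do the work, as an engineer would, in place of code of your own. Each camera call takes 0.05 s, during which the arm holds its last target. There are 200 camera calls.

## Working session

There is one attempt and no reset: what is moved stays moved. The work goes in short steps, each a Python script; the robot and the scene stay as the last script left them, time stands still between calls to the robot, and variables do not carry over. Pictures are saved under pics/ and viewed, at most 10 in all, crops included, and the job is handed in when it is done.

```bash
mkdir -p pics; ls
python3 - <<'E'
from station import env, effector, solver, viewer, workorder, search_frame, tip_of
import cv2,numpy as np
for c in("scene","top"):
    p,d=viewer.read_camera(c); cv2.imwrite(f"pics/{c}0.png",p[:,:,::-1])
    i=viewer.camera_info(c);print(c,np.round(i["eye"],3),np.round(i["rotation"],3).tolist(),np.round(i["intrinsics"],1).tolist(),i["dist_coeffs"])
    for n in("small_die","pocket","knob"):
        for f in(search_frame,tip_of):
            print(n,f.__name__,[(np.round(r["at"],3).tolist(),round(r["score"],2)) for r in f(c,n)])
s=env.sense();print(s["t"],s["tcp_rot"],s["ee_pos"])
E
```

```text
pics
scene [-0.422 -0.681  0.676] [[0.558, 0.406, -0.724], [-0.83, 0.278, -0.483], [0.006, 0.871, 0.492]] [[464.7, 0.0, 325.8], [0.0, 464.7, 242.3], [0.0, 0.0, 1.0]] [-0.06958322  0.          0.          0.          0.        ]
small_die call [([0.468, -0.497, 0.024], 0.72), ([0.518, -0.424, 0.027], 0.7), ([0.351, -0.516, 0.028], 0.69)]
small_die call [([0.482, -0.5, -0.001], 0.64), ([0.532, -0.422, -0.001], 0.62), ([0.362, -0.514, -0.002], 0.57)]
pocket call [([0.486, 0.3, 0.018], 0.71)]
pocket call [([0.485, 0.246, 0.019], 0.93)]
knob call [([0.489, 0.3, 0.023], 0.81)]
knob call [([0.507, 0.314, 0.051], 0.63)]
top [ 0.223 -0.091  1.644] [[0.024, 0.986, -0.168], [-1.0, 0.026, 0.007], [0.011, 0.168, 0.986]] [[516.5, 0.0, 321.1], [0.0, 516.5, 233.8], [0.0, 0.0, 1.0]] [0.02118585 0.         0.         0.         0.        ]
small_die call [([0.36, -0.509, 0.042], 0.71), ([0.528, -0.414, 0.037], 0.55), ([0.477, -0.498, 0.04], 0.49)]
small_die call [([0.362, -0.512, 0.004], 0.73), ([0.475, -0.501, 0.005], 0.55)]
pocket call [([0.502, 0.314, 0.022], 0.74)]
pocket call [([0.485, 0.249, 0.024], 0.71)]
knob call [([0.5, 0.312, 0.022], 0.64)]
knob call [([0.507, 0.314, 0.049], 0.6)]
0.7 [[ 9.43509404e-01  3.31345749e-01 -5.55915516e-06]
 [ 3.31345748e-01 -9.43509402e-01 -6.61155136e-05]
 [-2.71522095e-05  6.05386064e-05 -9.99999998e-01]] [ 0.21538834 -0.61329616  0.21461836]
```

View pics/scene0.png

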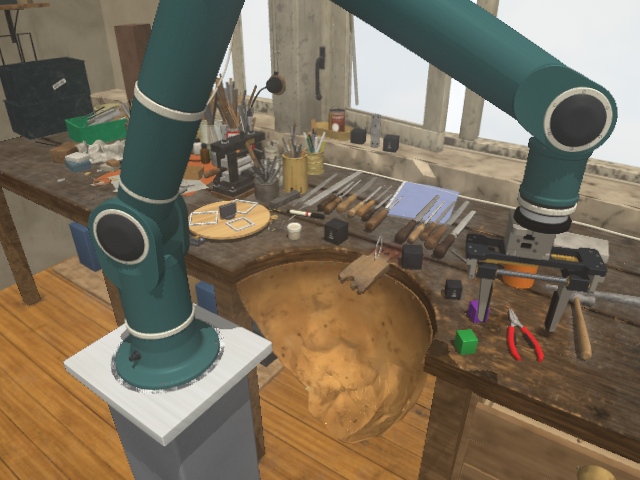

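View pics/top0.png

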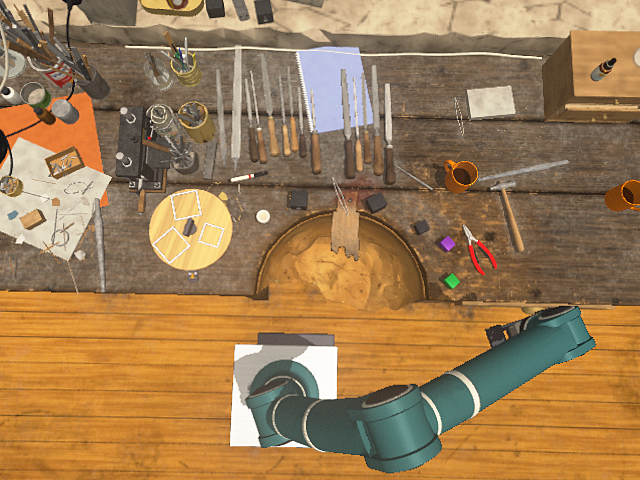

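The three black dies in the top picture are at (298,200), (376,203) and (421,227). The last is the smallest, near (0.528, -0.418). The tray axis is near (190,228) and the small pocket is at (211,235). A small brass thing at (194,273), image-down and clockwise of the pocket, fits the pointer. Next I go over the carousel and look with the wrist camera.

```bash
cat > h.py <<'E'
from station import env, effector, solver, viewer, workorder, search_frame, tip_of
import cv2,numpy as np
def R(a): # tool down, tool x at yaw a; fingers close along (s,-c)
    c,s=np.cos(a),np.sin(a); return np.array([[c,s,0],[s,-c,0],[0,0,-1.]])
def shot(name,fn):
    st=env.sense(); p,d=viewer.read_camera(name); i=viewer.camera_info(name)
    if name=="wrist":
        T=np.eye(4);T[:3,:3]=st["tcp_rot"];T[:3,3]=st["ee_pos"];T=T@np.array(i["T_tool_cam"])
    else:
        T=np.eye(4);T[:3,:3]=i["rotation"];T[:3,3]=i["eye"]
    K=np.array(i["intrinsics"]);D=np.array(i["dist_coeffs"])
    cv2.imwrite(f"pics/{fn}.png",p[:,:,::-1]); np.savez(f"pics/{fn}.npz",p=p,d=d,T=T,K=K,D=D)
    return p,cloud(d,T,K,D)
def cloud(d,T,K,D):
    v,u=np.mgrid[0:480,0:640]
    n=cv2.undistortPoints(np.stack([u.ravel(),v.ravel()],1).astype(np.float64)[:,None],K,D)[:,0]
    z=d.ravel().astype(float)
    P=np.stack([n[:,0]*z,-n[:,1]*z,-z],1)@T[:3,:3].T+T[:3,3]
    P[z==0]=np.nan
    return P.reshape(480,640,3)
def rep(c,*names,fs=(tip_of,)):
    for n in names:
        for f in fs: print(c,n,[(np.round(r["at"],4).tolist(),round(r["score"],2)) for r in f(c,n)])
def q(): s=env.sense(); print("t",round(s["t"],2),np.round(s["ee_pos"],4),"w",round(s["gripper_width"],4),"F",np.round(s["wrist_force"],1),"j",np.round(s["joint_positions"],2))
E
python3 - <<'E'
from h import *
print(np.round(viewer.camera_info("wrist")["T_tool_cam"],3))
for a in np.arange(-3.1,3.2,.4):
    j=solver.inverse_kinematics([.505,.314,.035],R(a)); print(round(a,2),None if j is None else np.round(j,2))
T=np.array(viewer.camera_info("wrist")["T_tool_cam"])
env.reach([.47,.31,.33],R(0.5)); q()
shot("wrist","w1"); rep("wrist","pocket","knob")
E
```

```text
[[-0.     0.965  0.263  0.075]
 [ 1.     0.001 -0.001  0.   ]
 [-0.002  0.263 -0.965 -0.171]
 [ 0.     0.     0.     1.   ]]
-3.1 [ 0.04  0.85 -0.92  1.81  0.84  0.93  0.35]
-2.7 [ 0.14  0.98 -1.12  1.81  1.02  1.07  0.63]
-2.3 [ 0.14  0.98 -1.12  1.81  1.02  1.07  1.03]
-1.9 [ 0.22  1.17 -1.34  1.8   1.22  1.27  1.33]
-1.5 [ 0.22  1.17 -1.34  1.8   1.22  1.27  1.73]
-1.1 [ 0.22  1.17 -1.34  1.8   1.22  1.27  2.13]
-0.7 [-1.1   0.7   0.66  1.89 -0.6   0.76 -2.37]
-0.3 [-0.2   0.69 -0.55  1.83  0.5   0.77 -2.89]
0.1 [-0.15  0.72 -0.63  1.82  0.57  0.79 -2.54]
0.5 [-0.15  0.71 -0.62  1.82  0.57  0.79 -2.14]
0.9 [-0.13  0.73 -0.66  1.82  0.6   0.8  -1.76]
1.3 [-0.07  0.76 -0.74  1.82  0.68  0.84 -1.42]
1.7 [-0.02  0.8  -0.83  1.82  0.75  0.88 -1.08]
2.1 [-0.    0.81 -0.85  1.81  0.78  0.89 -0.69]
2.5 [ 0.01  0.82 -0.88  1.81  0.8   0.9  -0.31]
2.9 [ 0.03  0.84 -0.9   1.81  0.82  0.92  0.08]
t 4.07 [0.4705 0.3093 0.3298] w 0.0918 F [0.2 0.8 0.1] j [-0.03  0.32 -0.76  1.64  0.23  1.27 -1.91]
wrist pocket [([0.4952, 0.2498, 0.0176], 0.74)]
wrist knob [([0.5086, 0.3142, 0.0476], 0.86)]
```

View pics/w1.png

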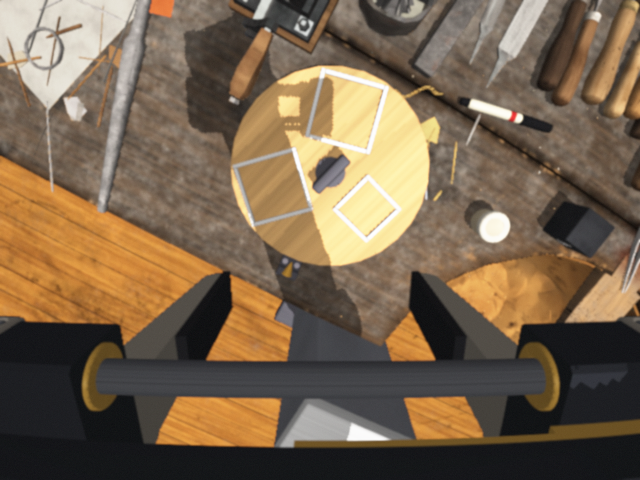

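Run:
```python
import cv2
from h import cloud,np
z=np.load("pics/w1.npz");P=cloud(z["d"],z["T"],z["K"],z["D"])
X=P[...,:2]; r=np.hypot(P[...,0]-.508,P[...,1]-.314)
m=(r<.04)&(P[...,2]>.055)&(P[...,2]<.075)
print(m.sum(),np.nanmedian(P[m],0),cv2.minAreaRect((P[m][:,:2]*1000).astype(np.float32)))
# pointer: outside tray
m=(r>.134)&(r<.19)&(P[...,2]>.008)&(P[...,2]<.05)
n,l,s,c=cv2.connectedComponentsWithStats(m.astype(np.uint8))
for i in range(1,n):
    if s[i,4]>60: print(s[i],np.round(np.median(P[l==i],0),3))
# tray circle
m=(P[...,2]>.015)&(P[...,2]<.026)&(r<.145)
print("tray",cv2.minEnclosingCircle((P[m][:,:2]*1000).astype(np.float32)))
```

```text
560 [0.50834703 0.31467505 0.06622214] ((507.8241882324219, 314.3128662109375), (14.161595344543457, 56.203800201416016), 74.10467529296875)
[ 275    8   55   46 1387] [0.639 0.422 0.036]
[368  13  33  22 408] [0.691 0.343 0.029]
[412  50  27  28 432] [0.682 0.274 0.022]
[276 254  27  27 430] [0.36  0.3   0.015]
tray ((501.18182373046875, 312.81549072265625), 138.0546417236328)
```

The wrist view shows the tray with the bar knob at (331,174) and the small pocket at (367,208). The brass pointer cone with two screws is at (288,268), and the other two pockets are larger. Next: the exact pocket and pointer angles, then grip and turn.

Run:
```python
from h import *
z=np.load("pics/w1.npz");P=cloud(z["d"],z["T"],z["K"],z["D"])
ax=np.array([.5078,.3143])
c=np.mean([P[v,u] for u,v in [(368,177),(400,211),(366,240),(334,207)]],0)-np.r_[ax,0]
print("pocket",c,np.hypot(*c[:2]),np.degrees(np.arctan2(c[1],c[0])))
hsv=cv2.cvtColor(z["p"],cv2.COLOR_RGB2HSV)
m=np.zeros((480,640),bool);m[252:285,270:305]=1
m&=(hsv[...,1]>110)&(P[...,2]>.006)&(P[...,2]<.03)&(np.hypot(P[...,0]-ax[0],P[...,1]-ax[1])>.134)
Q=P[m]-np.r_[ax,0]; r=np.hypot(Q[:,0],Q[:,1]); print("pointer",m.sum(),r.min(),r.max(),Q.mean(0))
t=Q[r<r.min()+.006].mean(0);print([np.degrees(np.arctan2(v[1],v[0])) for v in (Q.mean(0),t)])
a0=np.radians(164.1)
env.reach([*ax,.12],R(a0)); q()
env.movel([*ax,.036],rate=.1); q()
effector.grasp(squeeze=25); q()
```

```text
pocket [-0.0196366  -0.068133    0.02754636] 0.07090629086219624 -106.07749788847867
pointer 103 0.1382390274547473 0.16581161771274686 [-0.15030772 -0.01462635  0.02305346]
[np.float64(-174.44208330285434), np.float64(-174.26830682815225)]
t 5.95 [0.508  0.3144 0.1203] w 0.0917 F [ 0.4 -0.6  0.2] j [ 0.12  0.78 -1.07  1.76  0.78  1.08  0.08]
t 6.94 [0.5081 0.3148 0.0365] w 0.0921 F [-0.5  0.6 -0.9] j [ 0.07  0.88 -0.97  1.8   0.88  0.96  0.  ]
t 8.1 [0.5078 0.3144 0.036 ] w 0.014 F [ 0.5  0.7 -0.2] j [ 0.07  0.88 -0.97  1.8   0.88  0.96  0.  ]
```

Run:
```python
from h import *
d=np.radians(-174.35+106.0)
j=np.array(env.sense()["joint_positions"])
for k in (1/3,2/3,1):
    jj=j.copy(); jj[6]+=d*k; env.goto_joints(jj)
q(); print("yaw",np.degrees(np.arctan2(*env.sense()["tcp_rot"][[1,0],0])))
effector.release()
env.movel([.5078,.3143,.15],rate=.2); q()
env.reach([.44,.31,.30],R(np.radians(96))); q()
p,P=shot("wrist","w2"); rep("wrist","pocket","knob")
r=np.hypot(P[...,0]-.508,P[...,1]-.314)
m=(r<.04)&(P[...,2]>.055)&(P[...,2]<.075)
print(m.sum(),cv2.minAreaRect((P[m][:,:2]*1000).astype(np.float32)))
```

```text
t 9.5 [0.5066 0.3133 0.036 ] w 0.0139 F [-5.9 -4.5  4.6] j [ 0.07  0.88 -0.97  1.8   0.88  0.96 -1.19]
yaw 95.86917102778409
t 11.43 [0.5076 0.3135 0.1491] w 0.0917 F [-0.5 -0.4  0.1] j [ 0.14  0.75 -1.1   1.74  0.74  1.12 -1.09]
t 12.12 [0.4406 0.3087 0.2982] w 0.0918 F [-0.1  0.  -0.4] j [ 0.28  0.53 -1.3   1.72  0.53  1.3  -1.03]
wrist pocket [([0.4426, 0.3074, 0.0211], 0.61)]
wrist knob [([0.5084, 0.3129, 0.0467], 0.74)]
636 ((507.56085205078125, 315.218994140625), (14.50574016571045, 55.22954559326172), 5.517998218536377)
```

View pics/w2.png

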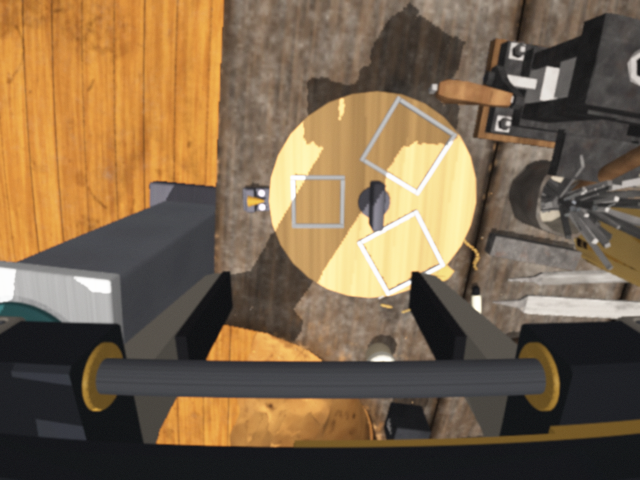

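The pocket, at pixel (318,202), now faces the brass pointer at (257,200). Next is the small die.

Run:
```python
from h import *
z=np.load("pics/w2.npz");P=cloud(z["d"],z["T"],z["K"],z["D"])
print("pocket",np.mean([P[v,u] for u,v in [(292,176),(344,178),(343,228),(293,226)]],0))
env.reach([.50,-.41,.30],R(0.0)); q()
p,P=shot("wrist","w3"); rep("wrist","small_die",fs=(tip_of,search_frame))
m=((P[...,2]>.025)&(P[...,2]<.07)&(P[...,0]<.65)).astype(np.uint8)
n,l,s,c=cv2.connectedComponentsWithStats(m)
for i in range(1,n):
    if s[i,4]>200:
        Q=P[l==i];zt=np.percentile(Q[:,2],90);Q=Q[abs(Q[:,2]-zt)<.004];print(s[i],round(zt,4),cv2.minAreaRect((Q[:,:2]*1000).astype(np.float32)))
```

```text
pocket [0.43871662 0.30634225 0.02756239]
t 14.83 [ 0.5008 -0.4086  0.3002] w 0.0921 F [ 0.7  0.3 -0.3] j [ 1.32  0.63 -1.07  1.47  0.56  1.37 -1.35]
wrist small_die [([0.3567, -0.516, 0.0037], 0.75), ([0.5322, -0.4185, -0.0002], 0.64), ([0.4788, -0.5021, 0.0027], 0.59)]
wrist small_die [([0.3622, -0.5144, 0.0392], 0.92), ([0.5335, -0.4142, 0.0395], 0.83), ([0.4835, -0.4988, 0.0376], 0.82)]
[ 174   85   64   59 2187] 0.0535 ((605.0567016601562, -275.81622314453125), (45.711238861083984, 52.31083679199219), 28.827804565429688)
[   0   95   39   47 1623] 0.0568 ((607.5281372070312, -42.62622833251953), (27.805179595947266, 52.79576110839844), 83.1056900024414)
[559 145  15  87 758] 0.0289 ((519.9349365234375, -723.7523193359375), (115.16893768310547, 16.910303115844727), 15.422911643981934)
[312 160  39  38 883] 0.0396 ((530.7967529296875, -421.9195861816406), (34.23701095581055, 37.07057571411133), 27.566335678100586)
[375 201  39  39 843] 0.0395 ((479.4202880859375, -502.4232482910156), (37.5074348449707, 34.20048522949219), 42.46274948120117)
[380 288  31  37 681] 0.0396 ((360.884765625, -512.5966796875), (37.8917121887207, 33.853370666503906), 41.736061096191406)
```

View pics/w3.png

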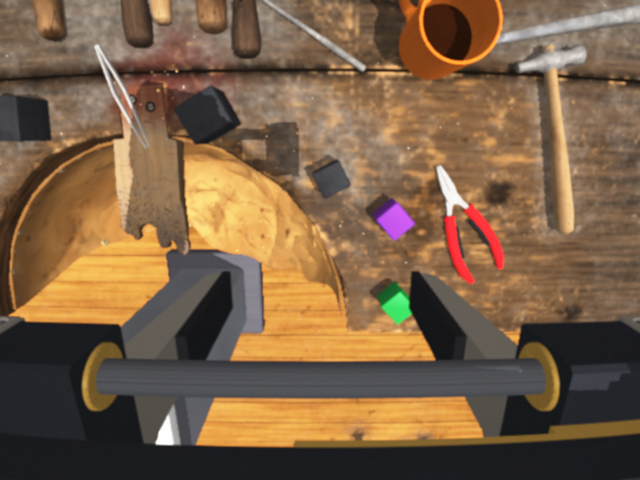

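The small black die is at (330,177), clear of the purple (393,218) and green (397,302) ones. Its height of 39.6 mm fits. I grip it along its 27.6° axis, away from the purple block.

Run:
```python
from h import *
a=np.radians(117.6); xy=[.5308,-.4195]
env.reach([*xy,.12],R(a)); q()
env.movel([*xy,.012],rate=.1); q()
effector.grasp(squeeze=35); q()
print("gf",env.sense()["grasp_force"])
env.movel([*xy,.16],rate=.2); q()
ap=np.radians(185.6)
for x in (ap,ap-np.pi): print(solver.inverse_kinematics([.4383,.3070,.15],R(x)))
env.reach([.4383,.3070,.16],R(ap)); q()
p,P=shot("wrist","w4")
```

```text
t 16.53 [ 0.531  -0.4196  0.1204] w 0.0917 F [ 1.2  0.1 -0.5] j [ 1.35  1.07 -1.31  1.55  1.05  1.35  0.41]
t 17.77 [ 0.5313 -0.4197  0.0128] w 0.0919 F [ 0.5  0.3 -0.2] j [ 1.32  1.18 -1.21  1.59  1.16  1.23  0.36]
t 18.68 [ 0.5302 -0.42    0.012 ] w 0.0338 F [-2.8 -2.   1.4] j [ 1.32  1.18 -1.21  1.59  1.16  1.23  0.36]
gf 35.00021696090698
t 19.57 [ 0.53   -0.4194  0.1584] w 0.034 F [-0.  -0.4 -4.9] j [ 1.36  1.03 -1.34  1.53  1.01  1.4   0.43]
[ 0.24534871  0.8046406  -1.3151362   1.8886483   0.85877076  1.17038988
  0.27936541]
[ 0.0519622   0.55132318 -0.93824905  1.89774764  0.53846125  0.96812278
 -2.60780228]
t 22.16 [0.4391 0.3062 0.1599] w 0.0337 F [ 0.   0.4 -3.2] j [ 0.25  0.77 -1.3   1.88  0.82  1.16  0.31]
```

View pics/w4.png

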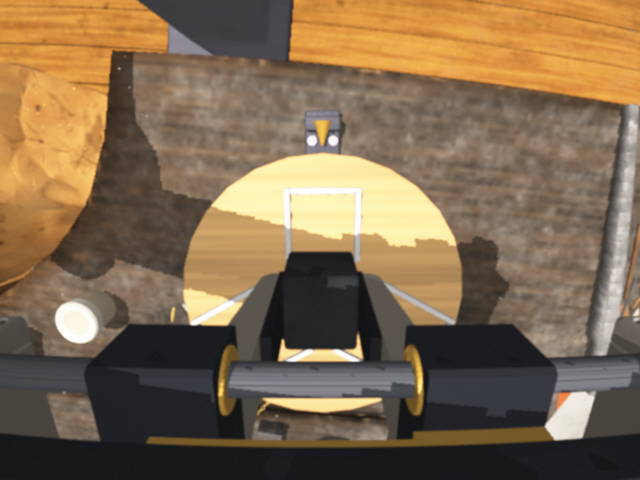

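The grip reads 34 mm, not the 41/43 mm given, so I check the held die's shape and pose in this picture before placing.

Run:
```python
from h import *
z=np.load("pics/w4.npz");P=cloud(z["d"],z["T"],z["K"],z["D"])
s=env.sense();Q=(P-np.array(s["ee_pos"]))@np.array(s["tcp_rot"]) # tool coords
for v in range(246,352,8):
    row=[u for u in range(270,372) if abs(Q[v,u,1])<.035 and -.04<Q[v,u,2]<.03]
    if row: 
        c=Q[v,321]; print(v,len(row),"mid x,z",np.round(c[[0,2]],4),"y at u=285,355",np.round(Q[v,[285,290,352,357],1],4), "z",np.round(Q[v,[290,352],2],4))
rep("wrist","small_die")
print(s["ee_pos"])
```

```text
254 63 mid x,z [0.0166 0.0043] y at u=285,355 [-0.0322 -0.0159  0.0162  0.032 ] z [0.0055 0.0057]
262 69 mid x,z [ 0.0164 -0.0077] y at u=285,355 [-0.0325 -0.0147  0.0151  0.033 ] z [-0.0081 -0.0073]
270 72 mid x,z [ 0.0167 -0.0195] y at u=285,355 [    nan -0.0138  0.0141  0.033 ] z [-0.019  -0.0199]
278 102 mid x,z [ 0.0153 -0.0257] y at u=285,355 [-0.0153 -0.0132  0.0135  0.0157] z [-0.0267 -0.0264]
286 102 mid x,z [ 0.0122 -0.0271] y at u=285,355 [-0.0154 -0.0134  0.0137  0.0158] z [-0.026  -0.0257]
294 102 mid x,z [ 0.0085 -0.0271] y at u=285,355 [-0.0156 -0.0134  0.0137  0.0159] z [-0.0262 -0.0263]
302 100 mid x,z [ 0.0047 -0.0272] y at u=285,355 [    nan -0.0134  0.0137  0.0161] z [-0.0275 -0.0274]
310 84 mid x,z [ 0.0007 -0.0269] y at u=285,355 [-0.0158 -0.0135  0.0138  0.0162] z [-0.027  -0.0274]
318 84 mid x,z [-0.0033 -0.0269] y at u=285,355 [-0.0159 -0.0137  0.014   0.0164] z [-0.0269 -0.0266]
326 82 mid x,z [-0.0075 -0.0265] y at u=285,355 [-0.016  -0.0139  0.0142  0.0165] z [-0.0259 -0.0259]
334 82 mid x,z [-0.0115 -0.0266] y at u=285,355 [-0.0161 -0.0139  0.0142  0.0165] z [-0.0268 -0.0267]
342 77 mid x,z [-0.0156 -0.0266] y at u=285,355 [-0.0164 -0.014   0.0143  0.0168] z [-0.0269 -0.0263]
wrist small_die [([0.4435, 0.3131, 0.1501], 0.86)]
[0.43905245 0.30626416 0.15986753]
```

Run:
```python
import cv2
p=cv2.imread("pics/w4.png")[230:370,220:430]; cv2.imwrite("pics/w4c.png",cv2.convertScaleAbs(cv2.resize(p,None,fx=3.6,fy=3.6,interpolation=cv2.INTER_CUBIC),alpha=3,beta=20))
```

```text
(no output)
```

View pics/w4c.png

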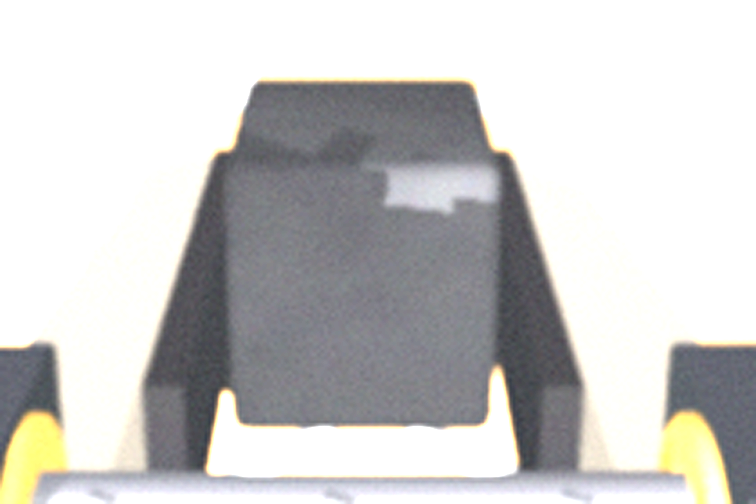

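The crop shows an upright block held squarely, about 34 x 36 mm; the given 41 x 43 mm would be its extent along slightly turned axes. It is black, the lowest of the three (38 mm) and weighs about 0.4 kg, so it is the right one. Place it.

Run:
```python
from h import *
p=[.4380,.3068]
env.movel([*p,.06],rate=.12); env.movel([*p,.0345],rate=.04); q()
effector.release(); q()
env.movel([*p,.15],rate=.15)
env.reach([.42,.31,.28],R(np.radians(185.6))); env.pause(.3); q()
im,P=shot("wrist","w5"); rep("wrist","small_die","pocket","knob")
r=np.hypot(P[...,0]-p[0],P[...,1]-p[1])
m=(r<.035)&(P[...,2]>.045)&(P[...,2]<.08);Q=P[m]
print(np.percentile(Q[:,2],[5,50,95]));Q=Q[Q[:,2]>np.median(Q[:,2])-.004]
print(cv2.minAreaRect((Q[:,:2]*1000).astype(np.float32)))
A=np.c_[Q[:,:2],np.ones(len(Q))];print("slope",np.linalg.lstsq(A,Q[:,2],rcond=None)[0][:2])
```

```text
t 24.03 [0.438  0.3069 0.0345] w 0.0336 F [-0.2 -0.5 -4.6] j [ 0.14  0.91 -1.12  1.95  1.01  0.99  0.18]
t 24.99 [0.438  0.3068 0.0345] w 0.0915 F [ 0.7 -0.5 -0.1] j [ 0.14  0.91 -1.12  1.95  1.01  0.99  0.18]
t 26.8 [0.4198 0.3096 0.279 ] w 0.092 F [-0.  -0.  -1.1] j [ 0.33  0.64 -1.46  1.78  0.66  1.33  0.39]
wrist small_die []
wrist pocket [([0.4416, 0.3091, 0.02], 0.6)]
wrist knob [([0.5072, 0.315, 0.0453], 0.86)]
[0.05609898 0.06053609 0.06179673]
((439.2978210449219, 306.1179504394531), (36.6099967956543, 33.48198699951172), 6.039846420288086)
slope [ 0.00594101 -0.00028618]
```

View pics/w5.png

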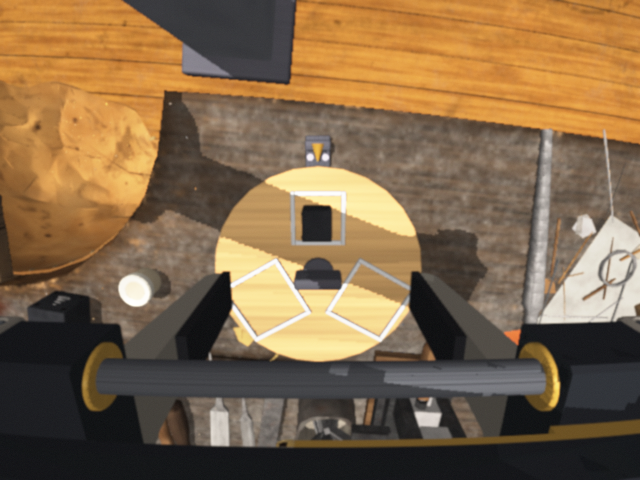

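The die sits flat and centred in the small pocket at (317,222), with its top at 60.5 mm as expected. The pocket faces the pointer at (317,152).

```bash
python3 -c "
from h import *
print(workorder.finish_job())"
```

```text
the job is handed in; nothing more can be done
None
```

I turned the small pocket to face the pointer and set the smallest black die flat and centred in it (about 1–2 mm off by the wrist camera). I handed the job in at about 27 s of the 51 s allowed; no verdict came back. The die measured about 34 x 37 mm rather than the listed 41 x 43 mm, but its height, weight and colour matched.

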